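Snap the bezel onto a dial gauge with the seating tool

ROBOT

A 7-joint arm with a two-finger parallel gripper is mounted at the origin on the work surface. World frame = base frame: x ahead of the robot, y to its left, z up, the work surface at z = 0. Lengths are in m, angles in rad, forces in N, time in s.
With the tool pointing down it reaches from about 0.4 to 0.85 m from the base axis. Payload 4.5 kg.
Tool frame: the origin (TCP) lies where the fingers leave the gripper's body, on its centre line; the fingertips stand 64 mm ahead of it and the grasp point (between the pads) lies 45 mm ahead of it; z points along the fingers, y is the direction in which the jaws open and shut (so a half turn about z gives the same grasp; the last joint's range is limited). The gripper opens to 88 mm and grips with 3 to 60 N. Pads are 18 mm wide; open, the fingers measure 123 mm over their backs; the gripper's body (75 mm by 187 mm) begins 45 mm behind the grasp point.
Start: joints at [-1.097, 0.689, -0.195, 1.565, 0.157, 0.902, -0.215], TCP at [0.266, 0.566, 0.303] pointing down, gripper open.
Joint ranges: [-3.01, 3.01], [-0.46, 2.08], [-1.47, 1.51], [0.13, 2.56], [-1, 4.14], [0.04, 2.09], [-2.66, 2.66]. Speed limits (rad/s): [2.57, 2.57, 3.14, 3.14, 3.14, 3.14, 3.14].

INTERFACE

Orientations are given as a unit quaternion [x, y, z, w].
In Python, from plant import monitor, snapshot, workorder, finder gives the robot as it stands.
- The arm moves only by the tool carry_out, never from a script. Its argument "motion" is one flat list of numbers, 6 for each row, row after row: the shift along the tool's x, y, z in cm, then the turn, a rotation vector about the tool's x, y, z in rad. In form: [x, y, z, rx, ry, rz, x, y, z, rx, ry, rz, ...]. A call has 1 to 8 rows; each row shifts and turns the commanded pose from where the row before left it, along the tool's axes as they then stand; what a row does not reach is not made up. A row lasts 1/8 s, in which the tool goes at most 62.5 mm and 10.7 degrees, less where a joint would pass 70% of its speed; a pose out of reach is approached as far as the arm can. A call with a gripper value outside its range is refused whole. "hand" is the finger opening in cm, from 0 to 8.81, set as the call begins (left out, the last holds). The fingers move at their own pace and stop on an object; "grip_force" is the grip in N (left out, the last holds). Time passes only in rows, so rows that do not move let the fingers close. It gives the time, the measured TCP pose, the force and the opening at its end, in the units of the state.
- monitor.get_state(): the state, without advancing time (a new reading comes with each control period).
- snapshot(name): name is "scene" or "side" or "wrist"; returns a dict with "frame" (384x512x3 uint8, red, green, blue), "range_z" (384x512 float32, m along the optical axis (not along the pixel's ray), 0 where there is no reading), "fx", "fy", "cx", "cy" (pixels), "rvec" (rotation vector, rad) and "tvec" (3), from world to camera coordinates, as OpenCV has them; the wrist camera has in their place "hand_eye" (4x4, takes a point from camera to tool coordinates, whose origin is the TCP and whose axes are the flange's). Camera axes: x right, y down, z forward; pixel columns grow to the right and rows downward; lengths in m; the calibration is good to about 2 mm. The wrist camera is an equidistant fisheye: a pixel r from the principal point sees the ray r / f radians off the axis. A picture is of the moment at which its call begins: read the wrist's pose just before it.
- workorder.finish_job(): hands the job in, once; it reports no verdict.
Trained networks look in a picture, given as the dict that the camera call returned (one of the last four; its "shot" number tells which), for a name from the list of things; names that differ only in an ending like _2 or _b are one class to them, and where a whole thing is asked for, a point or a joint stands for the part that bears it (a point fixed in the world has none). Each returns a list of dicts, best first, with "p" (0 to 1); they miss things now and then, are a little off and sometimes report something else, mostly with a low value. They report only what shows in the picture. A call takes as long as a camera call. They do not tell look-alikes from the thing itself.
- finder.masks_of(picture, thing): "pixels" (384x512 bool, what is visible of it) and "extent" ([left, top, right, bottom] in pixels, round what is visible of it).
The state is a dict: "clock": time; "q": joint angles; "qd": joint speeds; "joint_torque": joint torques, N m; "tool_pos": TCP position; "eef_rot": TCP orientation; "contact_force": force on the tool from outside, world axes, zero at the start; "moment": the same for the moment, N m; "opening": opening from 0.0 (shut) to 1.0 (fully open).
Only numpy, scipy, OpenCV 4.12 (cv2) and the standard library are available. Lean on these libraries where they do the work, as an engineer would, in place of code of your own. Each camera call takes 0.05 s, during which the arm holds its last target. There are 200 camera calls.

TASK

The dial gauge in the blue nest still has its black bezel sitting proud: take the large blue-handled seating tool, set its white foot squarely and centrally on the bezel and press straight down until the bezel clicks fully home. Press only with that tool, never with the fingers, and don't cock the bezel. Then stand the tool upright on the green mat again, let go, and leave everything else as it is.

Things in the scene. Friction and masses are not known exactly. Their poses are not given: they have to be found in the camera images.
- nest: Fixed blue block 100 (x) x 90 (y) x 22 mm high, holding a dial gauge on its back, dial upward, at its centre; the gauge's steel stem points along the nest's +y, ending 90 mm from the centre. Origin: centre of the underside, on the table; z up.
- bezel: Black bezel ring of the gauge in the nest, 58 mm outside, 45 mm inside diameter, 10 mm high, with a recessed window that nothing presses on. Origin: centre of its underside; z up; its flat top rim is 10 mm above the origin. Proud, its underside is 36 mm above the table (top 46 mm) and a yellow band shows below it; home, 30 mm (top 40 mm). It tips under an off-centre push against a weak spring (about 2 N m/rad).
- click (a joint): How far the bezel has been pressed down, in m: 0 proud (start), 0.006 fully home against a firm stop. A spring clip holds it up until pressed with about 8 to 12 N (the tool's own weight included), yields more easily the farther it goes, and past 3 mm snaps it home and keeps it there; let go before that, it springs back up.
- mat: Fixed green rubber mat 140 (x) x 240 (y) x 4 mm thick on the table, on which the two seating tools stand. Origin: centre of its underside; z up.
- seater: Loose large seating tool, about 0.16 kg, round, standing upright: flat white nylon foot 54 mm diameter and 14 mm high, with a slim aluminium cone above it to 20 mm, and a straight blue handle with black rings, 26 mm diameter, up to 70 mm. Origin: centre of the foot's underside; z up along the handle.
- small_seater: Loose small seating tool, of the same shape but with a red handle and a 34 mm foot; it stands about 110 mm from the large one on the mat, on either side. Not to be used or moved. Origin: centre of the foot's underside.
- finished_gauge: Loose finished dial gauge with a steel case, 58 mm diameter, 20 mm high, lying on its back on the table without a nest. To be left alone. Origin: centre of its underside.
- screwdriver: Loose screwdriver, 170 mm long, lying on the table beyond the work. To be left alone.
- oil: Loose oil bottle, 40 mm diameter, 85 mm high, standing on the table. To be left alone. Origin: centre of its underside.
- block0: Loose steel gauge block 30 x 35 x 9 mm lying on the table. To be left alone. Origin: centre of its underside.
- block1: Loose steel gauge block 20 x 35 x 9 mm lying on the table. To be left alone. Origin: centre of its underside.
There are look-alikes about, which are no part of the job. What is shaped like the nest but pink is not meant.

How it is judged:
On the way, in this order (a step that is already met when the one before it is completed fails the run):
1. the large seating tool, held or pushed by the fingers, bears with over 4 N on the bezel that is still up (pressed under 3 mm), upright within 6 degrees and centred on it within 8 mm along each axis (value of joint click below 0.003 m and contact force between seater and bezel above 4 N and contact force between the fingers and seater above 1 N and angle between seater's own z axis and vertical below 0.105 rad and x of seater in the frame of bezel between -0.008 and 0.008 m and y of seater in the frame of bezel between -0.008 and 0.008 m).
2. the bezel has clicked home (value of joint click above 0.0048 m), for 0.1 s.
At the end, for the whole second after the job is handed in: The bezel is clicked home (pressed at least 4.8 of 6 mm) and level within 3 degrees; the large seating tool stands upright (within 6 degrees), still and released, with its centre on the green mat and its foot resting on it (value of joint click above 0.0048 m and angle between bezel's own z axis and vertical below 0.05 rad and x of seater in the frame of mat between -0.07 and 0.07 m and y of seater in the frame of mat between -0.12 and 0.12 m and z of seater in the frame of mat between 0.001 and 0.007 m and angle between seater's own z axis and vertical below 0.1 rad and linear speed of seater below 0.02 m/s); the robot touches nothing.
It fails at once if the fingers or arm press on the bezel (over 2 N) (contact force between any of the fingers, the arm and bezel above 2 N).
It fails at once if the small seating tool presses on the bezel (contact force between small_seater and bezel above 1 N).
It fails at once if the bezel is cocked by more than 6 degrees (angle between bezel's own z axis and vertical above 0.105 rad).
It fails at once if the small seating tool, finished gauge, screwdriver, oil bottle or a loose gauge block is moved by more than 30 mm (distance of any of small_seater, finished_gauge, screwdriver, oil, block0, block1 from where it was at the start of the episode above 0.03 m).
It also fails if it takes over 58 s, if anything falls off the work surface, if the arm or the gripper's body presses on something with over 40 N, if the wrist force passes 120 N, or if a joint passes its speed limit or range.

## Working session

There is one attempt and no reset: what is moved stays moved. The work goes in short steps, Python scripts to look and compute and a tool call to move; the robot and the scene stay as the last step left them, time stands still between calls to the robot, and variables do not carry over. Pictures are saved under pics/ and viewed, about 8 in all and at most 12, crops included, and the job is handed in when it is done.

Besides the shell and the picture viewer there is one more tool, called after "Call:" by a JSON object that holds its "api" and its "payload". carry_out: Moves the arm, as the interface text tells. Its arguments: {"type":"object","properties":{"motion":{"type":"array"},"hand":{"type":"number"},"grip_force":{"type":"number"}},"required":["motion"]}

```bash
mkdir -p pics
cat > h.py <<'E'
import numpy as np, cv2
from scipy.spatial.transform import Rotation as R
from plant import monitor, snapshot, workorder, finder
def save(p,n,c=None,s=1):
    im=p["frame"][:,:,::-1]
    if c: im=im[c[1]:c[3],c[0]:c[2]]
    cv2.imwrite(f"pics/{n}.png",cv2.resize(im,None,fx=s,fy=s,interpolation=cv2.INTER_CUBIC))
def cloud(p):
    z=p["range_z"]; v,u=np.mgrid[:z.shape[0],:z.shape[1]]
    P=np.stack([(u-p["cx"])/p["fx"]*z,(v-p["cy"])/p["fy"]*z,z],-1)
    M=cv2.Rodrigues(np.array(p["rvec"],float))[0]
    return (P-np.array(p["tvec"]).ravel())@M, z>0
E
python3 - <<'E'
from h import *
s=monitor.get_state(); print({k:np.round(v,3) for k,v in s.items()})
a=snapshot("scene"); b=snapshot("side")
cv2.imwrite("pics/a.png",np.vstack([a["frame"],b["frame"]])[:,:,::-1][:, :][:768])
save(a,"scene",s=1.5); save(b,"side",s=1.5)
for nm,p in (("scene",a),("side",b)):
    W,ok=cloud(p)
    for t in ["seater","small_seater","nest","bezel","mat","finished_gauge","oil"]:
        for d in finder.masks_of(p,t)[:3]:
            m=d["pixels"]&ok; q=W[m]
            if len(q): print(nm,t,round(d["p"],2),np.round(d["extent"]),np.round(np.median(q,0),3),np.round(np.percentile(q,2,0),3),np.round(np.percentile(q,98,0),3))
E
```

```text
{'clock': np.float64(0.0), 'q': array([-1.097,  0.69 , -0.194,  1.566,  0.157,  0.902, -0.215]), 'qd': array([ 0.   , -0.001,  0.001, -0.001,  0.   ,  0.001, -0.001]), 'joint_torque': array([ 0.0000e+00, -5.2756e+01, -1.2670e+00, -1.5342e+01, -5.3000e-02,
        7.0000e-03,  0.0000e+00]), 'tool_pos': array([0.266, 0.565, 0.302]), 'eef_rot': array([ 0.218,  0.976, -0.001, -0.   ]), 'contact_force': array([-0.119, -0.161, -1.178]), 'moment': array([-0.026,  0.006, -0.037]), 'opening': np.float64(0.998)}
scene seater 0.9 [114. 214. 143. 248.] [ 0.53  -0.269  0.023] [ 0.505 -0.293  0.005] [ 0.546 -0.246  0.075]
scene small_seater 0.62 [171. 212. 190. 242.] [ 0.561 -0.164  0.04 ] [ 0.462 -0.178  0.002] [ 0.568 -0.148  0.075]
scene nest 0.87 [281. 175. 334. 209.] [0.517 0.174 0.023] [0.46  0.13  0.001] [0.559 0.244 0.047]
scene nest 0.65 [252. 143. 297. 175.] [0.342 0.157 0.023] [0.286 0.115 0.001] [0.378 0.214 0.047]
scene bezel 0.7 [268. 146. 281. 157.] [0.327 0.164 0.045] [0.298 0.141 0.04 ] [0.35  0.188 0.048]
scene bezel 0.58 [298. 173. 319. 188.] [0.504 0.184 0.046] [0.476 0.158 0.0
[... 893 characters left out ...]
nest 0.62 [128. 184. 180. 223.] [0.314 0.153 0.022] [0.267 0.115 0.001] [0.374 0.23  0.047]
side bezel 0.81 [140. 189. 162. 205.] [0.32  0.165 0.044] [0.294 0.14  0.035] [0.348 0.195 0.048]
side bezel 0.65 [201. 162. 220. 176.] [0.499 0.182 0.045] [0.473 0.157 0.037] [0.524 0.211 0.049]
side mat 0.83 [267. 231. 353. 324.] [ 0.533 -0.227  0.004] [ 0.455 -0.337  0.   ] [ 0.621 -0.103  0.007]
side mat 0.75 [196. 158. 216. 176.] [0.499 0.183 0.044] [0.473 0.157 0.035] [0.528 0.213 0.049]
side finished_gauge 0.92 [312. 189. 357. 213.] [ 0.745 -0.099  0.018] [ 0.694 -0.128 -0.002] [ 0.782 -0.051  0.023]
side oil 0.82 [236. 105. 249. 135.] [0.689 0.319 0.045] [0.675 0.307 0.006] [0.708 0.339 0.086]
```

View pics/scene.png

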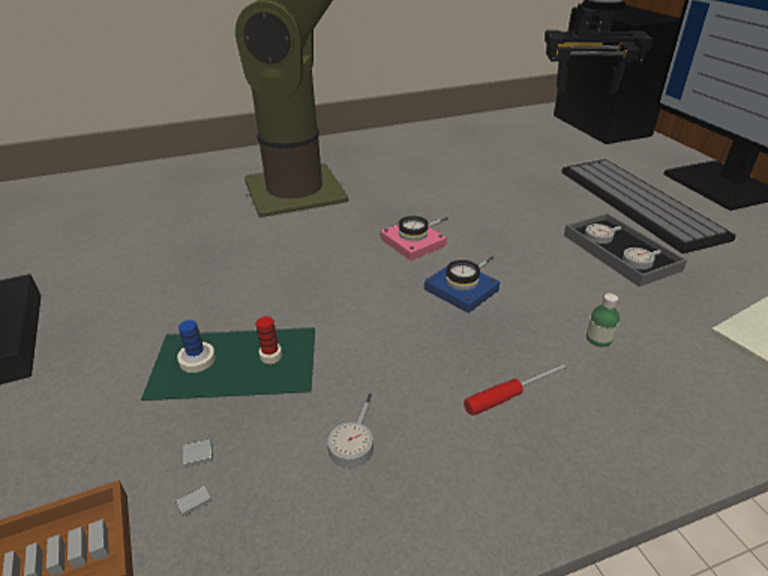

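The scene picture shows these candidates, in 1.5x pixels:
- Tools: the large blue-handled tool at (195,345) and the small red one at (268,340). I choose the blue one.
- Nests: blue at (462,283) and pink at (413,235). I choose the blue one.
- Other dials: the finished gauge at (350,440) and the tray gauges at (600,232) and (640,257). These are not meant.

Next I'll take fits and a close crop.

```bash
cat >> h.py <<'E'
from scipy.optimize import least_squares
def circ(q,r,c0):
    f=least_squares(lambda c:np.hypot(q[:,0]-c[0],q[:,1]-c[1])-r,c0,loss="soft_l1",f_scale=.001)
    return f.x,np.abs(f.fun).mean()
E
python3 - <<'E'
from h import *
ims=[]
for n in("scene","side"):
    p=snapshot(n);W,ok=cloud(p)
    f=p["frame"].astype(int);blue=(f[...,2]>f[...,0]+40)&(f[...,2]>f[...,1]+25)
    near=lambda c,r:np.hypot(W[...,0]-c[0],W[...,1]-c[1])<r
    h=ok&near((.53,-.27),.05)
    m=h&(W[...,2]>.032)&(W[...,2]<.066); print(n,"handle",m.sum(),circ(W[m][:,:2],.013,(.53,-.27)))
    t=h&(W[...,2]>.0715); print(" top centroid",t.sum(),W[t].mean(0).round(4))
    m=h&(W[...,2]>.007)&(W[...,2]<.015);print(" foot",m.sum(),circ(W[m][:,:2],.027,(.53,-.27)))
    g=ok&near((.503,.184),.04)&(W[...,2]>.044)&(W[...,2]<.05)
    q=W[g]; (c,r)=cv2.minEnclosingCircle((q[:,:2]*1000).astype(np.float32)); print(" bezel",g.sum(),np.round(c,1),round(r,1),q[:,2].mean().round(4))
    m=ok&near((.503,.184),.04)&(W[...,2]>.039)&(W[...,2]<.044);print(" bezel side",m.sum(),circ(W[m][:,:2],.029,(.503,.184)))
    m=ok&near((.503,.184),.08)&(W[...,2]>.019)&(W[...,2]<.024)&blue
    print(" nest rect",cv2.minAreaRect((W[m][:,:2]*1000).astype(np.float32)))
    cs=[(105,205,215,270),(275,165,340,215)] if n=="scene" else [(270,215,360,310),(180,150,240,200)]
    ims+= [cv2.resize(p["frame"][c[1]:c[3],c[0]:c[2],::-1],(390,290),interpolation=cv2.INTER_CUBIC) for c in cs]
cv2.imwrite("pics/crop.png",np.vstack([np.hstack(ims[:2]),np.hstack(ims[2:])]))
E
```

```text
scene handle 148 (array([ 0.51904407, -0.2700092 ]), np.float64(0.0007068764345588437))
 top centroid 77 [ 0.5215 -0.2701  0.0744]
 foot 66 (array([ 0.51876372, -0.26984428]), np.float64(0.0013028407688081593))
 bezel 228 [498.5 184.2] 31.3 0.0459
 bezel side 55 (array([0.49975508, 0.18633475]), np.float64(0.00346474912326518))
 nest rect ((502.1399841308594, 185.5476531982422), (97.64306640625, 90.52413940429688), 24.73839569091797)
side handle 109 (array([ 0.52056886, -0.26902654]), np.float64(0.0006684408889389552))
 top centroid 86 [ 0.5196 -0.2706  0.074 ]
 foot 58 (array([ 0.52078599, -0.26949852]), np.float64(0.0028257065594789826))
 bezel 178 [500.3 185.4] 30.1 0.0459
 bezel side 90 (array([0.49737299, 0.18825169]), np.float64(0.00935557368479395))
 nest rect ((500.431640625, 184.78253173828125), (97.29029846191406, 87.94009399414062), 26.03757667541504)
```

View pics/crop.png

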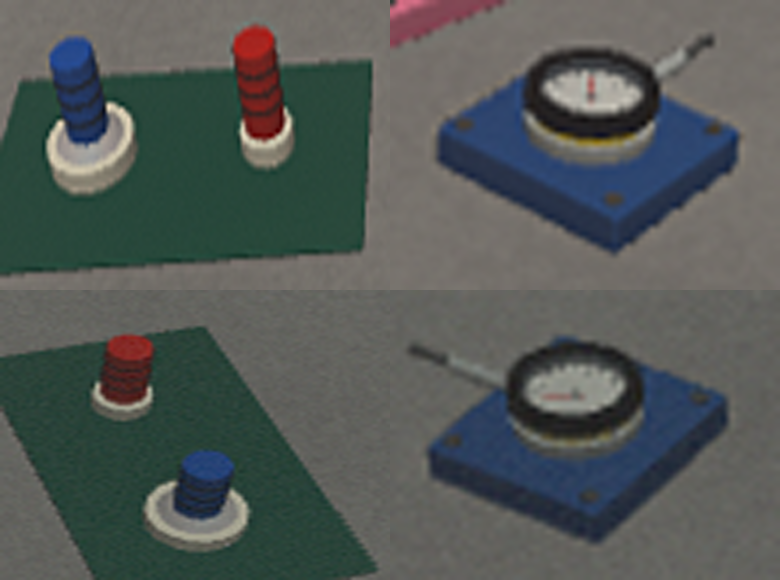

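The crops confirm the choice. The blue tool has the wide white foot, and the blue nest's bezel is proud with its yellow band showing. I estimate the seater at (0.520, -0.270) and the bezel at (0.500, 0.185).

Call:
{"api": "carry_out", "payload": {"motion": [-4.6,-3.05,0,0,0,0,-4.6,-3.05,0,0,0,0,-4.6,-3.05,0,0,0,0,-4.6,-3.05,0,0,0,0,-4.6,-3.05,0,0,0,0,-4.6,-3.05,0,0,0,0,-4.6,-3.05,0,0,0,0,-4.6,-3.05,0,0,0,0], "hand": 8.8, "grip_force": 50}}

```text
clock: 1.9
tool_pos: [0.4961, 0.1866, 0.303]
eef_rot: [0.218, 0.976, 0.0, 0.0]
contact_force: [0.7, -0.1, -0.9]
opening: 0.996
```

```bash
cat >> h.py <<'E'
def go(t):
    s=monitor.get_state(); r=R.from_quat(s["eef_rot"]); d=r.inv().apply(np.array(t)-s["tool_pos"])*100
    down=R.from_matrix(np.diag([1,-1,-1.])); y=r.apply([0,1,0]); x=np.array([y[1],-y[0],0]);x/=np.linalg.norm(x)
    if x@r.apply([1,0,0])<0:x=-x
    z=np.array([0,0,-1.]); tgt=R.from_matrix(np.c_[x,np.cross(z,x),z])
    print("t",round(float(s["clock"]),2),"pos",s["tool_pos"].round(4),"move cm",d.round(2),"level",(r.inv()*tgt).as_rotvec().round(4),"q",np.round(s["q"],2),"F",np.round(s["contact_force"],1),"op",round(float(s["opening"]),3))
    return s,r
E
python3 -c "
from h import *
go([.52,-.27,.3])"
```

```text
t 1.9 pos [0.4961 0.1866 0.303 ] move cm [-21.6  -40.3    0.28] level [ 0.0007  0.0004 -0.    ] q [-0.29  0.57 -0.25  1.85  0.2   0.75  0.48] F [ 0.7 -0.1 -0.9] op 0.996
```

Call:
{"api": "carry_out", "payload": {"motion": [-2.7,-5.03,1.0,0,0,0,-2.7,-5.03,1.0,0,0,0,-2.7,-5.03,1.0,0,0,0,-2.7,-5.03,1.0,0,0,0,-2.7,-5.03,1.0,0,0,0,-2.7,-5.03,1.0,0,0,0,-2.7,-5.03,1.0,0,0,0,-2.7,-5.03,1.0,0,0,0]}}

```text
clock: 2.9
tool_pos: [0.5195, -0.2699, 0.2225]
eef_rot: [0.218, 0.976, 0.0, 0.0]
contact_force: [1.4, 0.1, 0.1]
opening: 0.999
```

Call:
{"api": "carry_out", "payload": {"motion": [0,0,0,0,0,0,0,0,0,0,0,0]}}

```text
clock: 3.15
tool_pos: [0.5194, -0.2674, 0.2226]
eef_rot: [0.218, 0.976, 0.001, -0.0]
contact_force: [-0.3, 0.1, 1.8]
opening: 1.001
```

Run:
```python
from h import *
s,r=go([.52,-.27,.097])
p=snapshot("wrist");save(p,"w1",s=1.5)
print({k:p[k] for k in("fx","cx","cy","hand_eye")})
z=p["range_z"];v,u=np.mgrid[:384,:512];x=u-p["cx"];y=v-p["cy"];th=np.hypot(x,y)/p["fx"]
k=np.tan(th)/np.maximum(np.hypot(x,y),1e-6)
P=np.stack([x*k*z,y*k*z,z],-1);H=np.array(p["hand_eye"])
W=r.apply((P.reshape(-1,3)@H[:3,:3].T+H[:3,3])).reshape(384,512,3)+s["tool_pos"]
n=(z>0)&(th<1.3)&(np.hypot(W[...,0]-.52,W[...,1]+.27)<.05)
t=n&(W[...,2]>.069)&(W[...,2]<.08);print("top",t.sum(),W[t].mean(0), cv2.minEnclosingCircle((W[t][:,:2]*1000).astype(np.float32)))
t=n&(W[...,2]>.012)&(W[...,2]<.022);print("foot",t.sum(),cv2.minEnclosingCircle((W[t][:,:2]*1000).astype(np.float32)))
```

```text
t 3.15 pos [ 0.5194 -0.2674  0.2226] move cm [-0.17 -0.22 12.56] level [ 0.001  -0.0003  0.    ] q [ 0.56  0.75 -0.29  1.76  0.32  0.67  1.23] F [-0.3  0.1  1.8] op 1.001
{'fx': 297.3186396354542, 'cx': 252.99677616277296, 'cy': 192.59090253821427, 'hand_eye': array([[ 7.02343838e-04, -9.62395015e-01, -2.71652979e-01,
         6.96748505e-02],
       [ 9.99999369e-01,  9.14166799e-04, -6.53209021e-04,
         2.91574954e-04],
       [ 8.76981240e-04, -2.71652349e-01,  9.62395050e-01,
        -8.20519312e-02],
       [ 0.00000000e+00,  0.00000000e+00,  0.00000000e+00,
         1.00000000e+00]])}
top 722 [ 0.51909861 -0.26909202  0.07386193] ((519.563720703125, -269.21160888671875), 12.54073715209961)
foot 1111 ((519.5541381835938, -269.3154296875), 26.68035888671875)
```

View pics/w1.png

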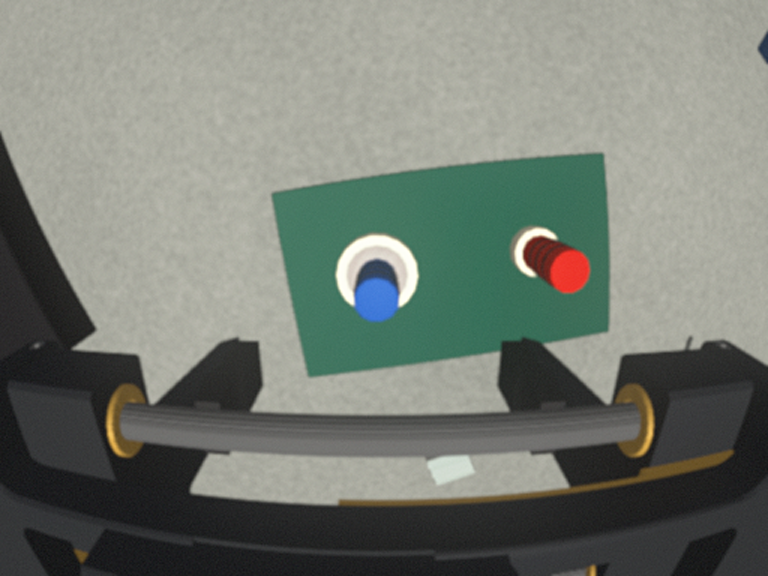

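The wrist view shows the blue tool centred between the jaws at (375,290), with the red one clear at (560,265). It puts the seater at (0.5195, -0.2693), which agrees with the other cameras to about 1 mm. I'll descend and grip.

Call:
{"api": "carry_out", "payload": {"motion": [-0.09,-0.17,2,0,0,0,0,0,2.3,0,0,0,0,0,2.3,0,0,0,0,0,2.3,0,0,0,0,0,2,0,0,0,0,0,1.4,0,0,0,0,0,0,0,0,0,0,0,0,0,0,0]}}

```text
clock: 4.2
tool_pos: [0.52, -0.2696, 0.1004]
eef_rot: [0.218, 0.976, 0.0, 0.001]
contact_force: [0.2, -0.4, 0.2]
opening: 0.999
```

Call:
{"api": "carry_out", "payload": {"motion": [0,0,0,0,0,0,0,0,0,0,0,0,0,0,0,0,0,0,0,0,0,0,0,0,0,0,0,0,0,0,0,0,0,0,0,0], "hand": 1.5, "grip_force": 50}}

```text
clock: 4.95
tool_pos: [0.5194, -0.2699, 0.0997]
eef_rot: [0.218, 0.976, 0.0, -0.0]
contact_force: [-0.4, 0.2, 0.4]
opening: 0.344
```

Run:
```python
from h import *
s,r=go([.5195,-.2693,.099])
```

```text
t 4.95 pos [ 0.5194 -0.2699  0.0997] move cm [0.02 0.06 0.07] level [ 0.0001 -0.0001  0.    ] q [ 0.51  0.94 -0.2   1.81  0.39  0.43  1.17] F [-0.4  0.2  0.4] op 0.344
```

Call:
{"api": "carry_out", "payload": {"motion": [0,0,0,0,0,0,0,0,0,0,0,0,0,0,0,0,0,0,0,0,0,0,0,0]}}

```text
clock: 5.45
tool_pos: [0.5194, -0.2698, 0.0997]
eef_rot: [0.218, 0.976, 0.0, 0.0]
contact_force: [-0.2, 0.2, -0.2]
opening: 0.281
```

Call:
{"api": "carry_out", "payload": {"motion": [0,0,-2,0,0,0,0,0,-4,0,0,0,0,0,-4,0,0,0,0,0,-3,0,0,0,0,0,0,0,0,0]}}

```text
clock: 6.08
tool_pos: [0.5203, -0.2704, 0.2315]
eef_rot: [0.218, 0.976, -0.0, 0.002]
contact_force: [0.6, 0.2, -1.8]
opening: 0.283
```

Run:
```python
from h import *
s,r=go([.5,.185,.23])
```

```text
t 6.08 pos [ 0.5203 -0.2704  0.2315] move cm [21.24 40.33  0.07] level [ 0.0001  0.0043 -0.    ] q [ 0.57  0.74 -0.3   1.75  0.32  0.69  1.23] F [ 0.6  0.2 -1.8] op 0.283
```

Call:
{"api": "carry_out", "payload": {"motion": [1.5,2.8,0,0,0,0,2.7,5.13,0,0,0,0,2.7,5.13,0,0,0,0,2.7,5.13,0,0,0,0,2.7,5.13,0,0,0,0,2.7,5.13,0,0,0,0,2.7,5.13,0,0,0,0,2.0,3.8,0,0,0,0]}}

```text
clock: 7.08
tool_pos: [0.499, 0.1549, 0.2281]
eef_rot: [0.217, 0.976, -0.0, -0.001]
contact_force: [0.3, -0.3, -1.8]
opening: 0.279
```

Call:
{"api": "carry_out", "payload": {"motion": [1.5,2.9,0,0,0,0,0,0,0,0,0,0,0,0,0,0,0,0]}}

```text
clock: 7.45
tool_pos: [0.4985, 0.1833, 0.2286]
eef_rot: [0.219, 0.976, -0.001, -0.001]
contact_force: [0.4, -0.5, -1.4]
opening: 0.278
```

```bash
cat > chk.py <<'E'
from h import *
import sys
def held(n,s,r,lo):
    p=snapshot(n);W,ok=cloud(p);tp=s["tool_pos"];zb=tp[2]-.0955
    near=ok&(np.hypot(W[...,0]-tp[0],W[...,1]-tp[1])<.045)
    f=p["frame"].astype(int);white=(f.min(-1)>90)
    m=near&(W[...,2]>zb+.002)&(W[...,2]<zb+.0135)
    print(n,"foot",m.sum(),circ(W[m][:,:2],.027,tp[:2]),"zlow",np.percentile(W[near&white&(W[...,2]>lo)][:,2],2).round(4))
    m=near&(W[...,2]>zb+.021)&(W[...,2]<zb+.033);print(" handle",m.sum(),circ(W[m][:,:2],.013,tp[:2]))
    g=ok&(np.hypot(W[...,0]-.5,W[...,1]-.185)<.04)&(W[...,2]>.044)&(W[...,2]<.05);q=W[g]
    if len(q)>9: print(" bezel",len(q),cv2.minEnclosingCircle((q[:,:2]*1000).astype(np.float32)))
    return p
def wr(s,r):
    p=snapshot("wrist");z=p["range_z"];v,u=np.mgrid[:384,:512];x=u-p["cx"];y=v-p["cy"];th=np.hypot(x,y)/p["fx"]
    k=np.tan(th)/np.maximum(np.hypot(x,y),1e-6);P=np.stack([x*k*z,y*k*z,z],-1);H=np.array(p["hand_eye"])
    W=r.apply((P.reshape(-1,3)@H[:3,:3].T+H[:3,3])).reshape(384,512,3)+s["tool_pos"]
    return p,W,(z>0)&(th<1.3)
E
python3 - <<'E'
from chk import *
s,r=go([.5,.185,.23])
a=held("scene",s,r,.1);b=held("side",s,r,.1)
p,W,ok=wr(s,r)
q=W[ok&(np.hypot(W[...,0]-.5,W[...,1]-.185)<.04)&(W[...,2]>.0435)&(W[...,2]<.05)][:,:2]
print("wrist bezel",len(q),circ(q,.0258,(.5,.185)),cv2.minEnclosingCircle((q*1000).astype(np.float32)))
f=ok&(np.hypot(W[...,0]-s["tool_pos"][0],W[...,1]-s["tool_pos"][1])<.04)&(W[...,2]>.12)&(W[...,2]<.16)
print("wrist foot",f.sum(),np.percentile(W[f],[1,50,99],0).round(4))
c=[cv2.resize(a["frame"][110:220,250:370],(480,440)),cv2.resize(p["frame"],(480,360))]
cv2.imwrite("pics/w2.png",cv2.hconcat([c[0][:360,:320],c[1]])[:,:,::-1])
E
```

```text
t 7.45 pos [0.4985 0.1833 0.2286] move cm [-0.06  0.21 -0.14] level [-0.003 -0.001 -0.   ] q [-0.33  0.68 -0.18  1.92  0.22  0.57  0.48] F [ 0.4 -0.5 -1.4] op 0.278
scene foot 98 (array([0.49722676, 0.18264563]), np.float64(0.001088076053336804)) zlow 0.1353
 handle 53 (array([0.4973326 , 0.18262735]), np.float64(0.0011617266558037775))
 bezel 232 ((498.97747802734375, 184.4062042236328), 30.914222717285156)
side foot 99 (array([0.49971975, 0.18330304]), np.float64(0.002256509220273535)) zlow 0.1351
 handle 10 (array([0.49901382, 0.18201464]), np.float64(0.0013013507695154426))
 bezel 164 ((500.438720703125, 185.8437042236328), 30.812631607055664)
wrist bezel 1440 (array([0.50449551, 0.18397129]), np.float64(0.0049247004020645255)) ((498.8542175292969, 187.46311950683594), 28.667909622192383)
wrist foot 2886 [[0.4722 0.1642 0.1351]
 [0.4842 0.1913 0.1476]
 [0.5044 0.209  0.1588]]
```

View pics/w2.png

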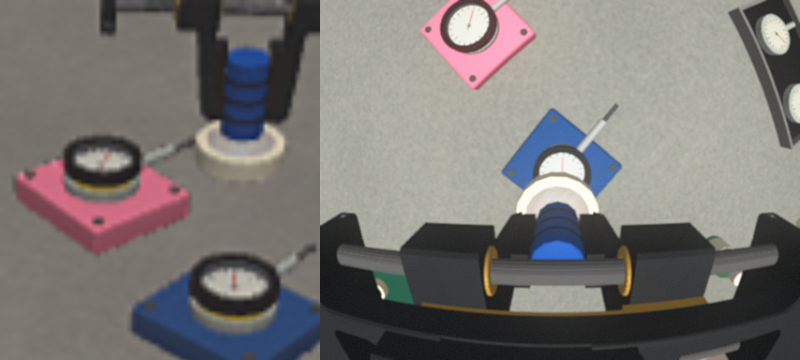

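The wrist view shows the tool upright in the grip at (558,230), and the scene crop shows the bezel proud. The foot needs to shift about 2 mm in x and 2 mm in y. I'll correct that and descend to about 8 mm above the bezel.

Call:
{"api": "carry_out", "payload": {"motion": [-0.07,0.25,1.5,0,0,0,0,0,2.5,0,0,0,0,0,2.5,0,0,0,0,0,1.2,0,0,0,0,0,0,0,0,0,0,0,0,0,0,0]}}

```text
clock: 8.35
tool_pos: [0.5012, 0.1869, 0.1532]
eef_rot: [0.218, 0.976, 0.0, 0.0]
contact_force: [0.8, 0.6, -1.9]
opening: 0.279
```

Run:
```python
from chk import *
s,r=go([.5,.1855,.1415])
a=held("scene",s,r,.05);b=held("side",s,r,.05)
for k in range(4): snapshot; print(monitor.get_state()["tool_pos"].round(4),end=" ")
c=[cv2.resize(a["frame"][130:215,260:350],(360,340)),cv2.resize(b["frame"][120:205,165:255],(360,340))]
cv2.imwrite("pics/c3.png",cv2.hconcat(c)[:,:,::-1])
```

```text
t 8.35 pos [0.5012 0.1869 0.1532] move cm [ 0.05 -0.18  1.17] level [ 0.001   0.0007 -0.    ] q [-0.36  0.81 -0.13  1.96  0.25  0.39  0.44] F [ 0.8  0.6 -1.9] op 0.279
scene foot 85 (array([0.50027345, 0.18678686]), np.float64(0.0008978754677548302)) zlow 0.0603
 handle 40 (array([0.50034607, 0.18664693]), np.float64(0.0011321287653750544))
 bezel 111 ((500.6911315917969, 185.7299346923828), 29.408889770507812)
side foot 86 (array([0.50306955, 0.18781909]), np.float64(0.0021754938458017556)) zlow 0.0585
 handle 6 (array([0.49889569, 0.17744731]), np.float64(0.0018693669163293005))
 bezel 76 ((499.36669921875, 183.85719299316406), 28.776220321655273)
[0.5013 0.187  0.1535] [0.5013 0.187  0.1535] [0.5013 0.187  0.1535] [0.5013 0.187  0.1535]
```

View pics/c3.png

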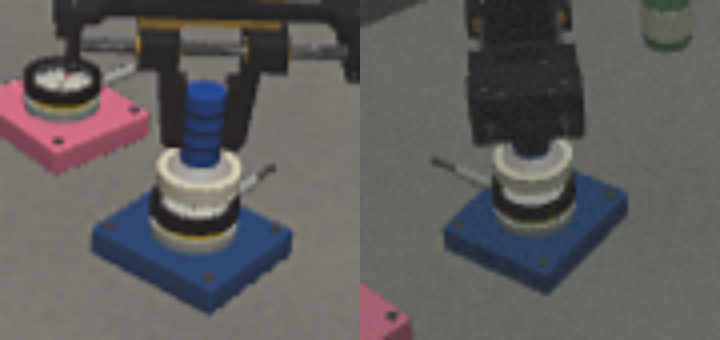

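Both views show the foot squarely over the bezel. I'll shift it by -1.5 mm in the tool's y axis, then lower gently to contact.

Call:
{"api": "carry_out", "payload": {"motion": [0.03,-0.15,0.3,0,0,0,0,0,0.3,0,0,0,0,0,0.2,0,0,0,0,0,0.1,0,0,0,0,0,0.1,0,0,0,0,0,0.1,0,0,0,0,0,0,0,0,0]}}

```text
clock: 9.32
tool_pos: [0.4999, 0.1856, 0.1417]
eef_rot: [0.218, 0.976, 0.0, 0.0]
contact_force: [0.7, -0.1, -2.7]
opening: 0.281
```

Run:
```python
from chk import *
s,r=go([.5,.1855,.1355]); print(s["moment"].round(3))
```

```text
t 9.32 pos [0.4999 0.1856 0.1417] move cm [-0.01 -0.    0.62] level [ 0.0001  0.0001 -0.    ] q [-0.37  0.83 -0.12  1.97  0.26  0.36  0.44] F [ 0.7 -0.1 -2.7] op 0.281
[-0.044  0.036  0.007]
```

Call:
{"api": "carry_out", "payload": {"motion": [0,0,0.05,0,0,0,0,0,0.05,0,0,0,0,0,0.05,0,0,0]}}

```text
clock: 9.7
tool_pos: [0.5001, 0.1855, 0.1411]
eef_rot: [0.218, 0.976, 0.0, 0.0]
contact_force: [-1.4, -0.8, 7.3]
opening: 0.286
```

Call:
{"api": "carry_out", "payload": {"motion": [0,0,0.05,0,0,0,0,0,0.05,0,0,0]}}

```text
clock: 9.95
tool_pos: [0.5, 0.1856, 0.1397]
eef_rot: [0.218, 0.976, 0.0, 0.0]
contact_force: [-0.5, -0.2, 1.3]
opening: 0.281
```

Call:
{"api": "carry_out", "payload": {"motion": [0,0,0.05,0,0,0,0,0,0.05,0,0,0]}}

```text
clock: 10.2
tool_pos: [0.4998, 0.1856, 0.1379]
eef_rot: [0.218, 0.976, -0.0, -0.0]
contact_force: [-0.0, 0.7, -2.0]
opening: 0.283
```

Call:
{"api": "carry_out", "payload": {"motion": [0,0,0.05,0,0,0,0,0,0.05,0,0,0]}}

```text
clock: 10.45
tool_pos: [0.4998, 0.1856, 0.137]
eef_rot: [0.218, 0.976, -0.0, -0.0]
contact_force: [-0.2, 0.1, -2.4]
opening: 0.282
```

It reached about 9 N and then the force dropped, so the clip gave way. I'll follow down to the stop.

Call:
{"api": "carry_out", "payload": {"motion": [0,0,0.05,0,0,0,0,0,0.05,0,0,0]}}

```text
clock: 10.7
tool_pos: [0.4998, 0.1856, 0.1361]
eef_rot: [0.218, 0.976, 0.0, -0.0]
contact_force: [-0.2, 0.0, -1.0]
opening: 0.278
```

Call:
{"api": "carry_out", "payload": {"motion": [0,0,0.05,0,0,0,0,0,0.05,0,0,0]}}

```text
clock: 10.95
tool_pos: [0.5, 0.1856, 0.1355]
eef_rot: [0.218, 0.976, 0.0, 0.0]
contact_force: [-0.4, -0.1, 5.3]
opening: 0.285
```

Run:
```python
from chk import *
s,r=go([.5,.1855,.1355]); print(s["moment"].round(3))
```

```text
t 10.95 pos [0.5    0.1856 0.1355] move cm [-0.   -0.01 -0.  ] level [ 0.0002  0.0003 -0.    ] q [-0.37  0.84 -0.12  1.97  0.26  0.35  0.43] F [-0.4 -0.1  5.3] op 0.285
[-0.063  0.16  -0.012]
```

Call:
{"api": "carry_out", "payload": {"motion": [0,0,0.05,0,0,0,0,0,0.05,0,0,0,0,0,0,0,0,0]}}

```text
clock: 11.32
tool_pos: [0.5001, 0.1855, 0.1353]
eef_rot: [0.218, 0.976, 0.0, 0.001]
contact_force: [-1.2, -0.2, 10.2]
opening: 0.28
```

Call:
{"api": "carry_out", "payload": {"motion": [0,0,-0.2,0,0,0,0,0,-0.5,0,0,0,0,0,-2,0,0,0,0,0,-4,0,0,0,0,0,-3,0,0,0,0,0,0,0,0,0]}}

```text
clock: 12.08
tool_pos: [0.5009, 0.186, 0.233]
eef_rot: [0.218, 0.976, 0.001, 0.002]
contact_force: [0.7, 0.1, -1.7]
opening: 0.278
```

Run:
```python
from chk import *
s,r=go([.5195,-.2693,.23])
a=held("scene",s,r,.1);b=held("side",s,r,.1)
for p in (a,b):
    W,ok=cloud(p); d=np.hypot(W[...,0]-.5,W[...,1]-.185)
    q=W[ok&(d>.0225)&(d<.028)&(W[...,2]>.033)&(W[...,2]<.05)]
    A=np.c_[q[:,:2]-[.5,.185],np.ones(len(q))];q2=q[:,2]>.0;c=np.linalg.lstsq(A,q[:,2],rcond=None)[0];print("rim z",len(q),np.percentile(q[:,2],[10,50,90]).round(4),"slope",c.round(3))
c=[cv2.resize(a["frame"][130:215,260:350],(360,340)),cv2.resize(b["frame"][120:205,165:255],(360,340))]
cv2.imwrite("pics/c4.png",cv2.hconcat(c)[:,:,::-1])
```

```text
t 12.07 pos [0.5009 0.186  0.233 ] move cm [-21.08 -40.4    0.21] level [ 0.0037  0.0029 -0.    ] q [-0.33  0.67 -0.19  1.91  0.22  0.57  0.47] F [ 0.7  0.1 -1.7] op 0.278
scene foot 98 (array([0.50045105, 0.18578915]), np.float64(0.001065836018404727)) zlow 0.1395
 handle 54 (array([0.50059302, 0.18519752]), np.float64(0.001388554371040929))
side foot 134 (array([0.50150129, 0.18693007]), np.float64(0.0027492366683425917)) zlow 0.1363
 handle 11 (array([0.49664749, 0.17631092]), np.float64(0.002374390956042177))
rim z 96 [0.0356 0.0401 0.0413] slope [-0.036  0.017  0.04 ]
rim z 94 [0.0352 0.0393 0.0415] slope [0.014 0.023 0.039]
```

View pics/c4.png

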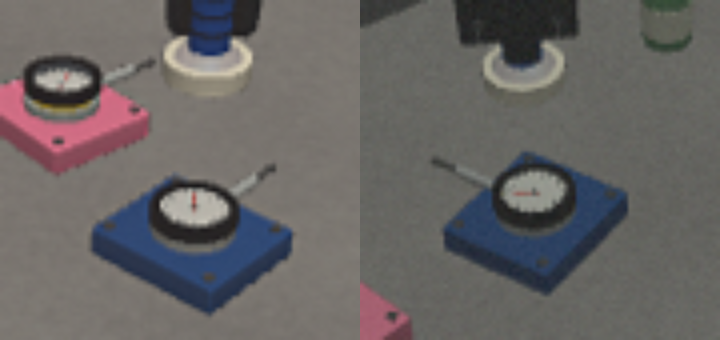

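The bezel is home: its rim is at 40 mm, the yellow band is gone and it looks level. I'll take the tool back to its place on the mat.

Call:
{"api": "carry_out", "payload": {"motion": [-1.5,-2.8,0,0,0,0,-2.7,-5.15,0,0,0,0,-2.7,-5.15,0,0,0,0,-2.7,-5.15,0,0,0,0,-2.7,-5.15,0,0,0,0,-2.7,-5.15,0,0,0,0,-2.7,-5.15,0,0,0,0,-2.0,-3.8,0,0,0,0]}}

```text
clock: 13.18
tool_pos: [0.517, -0.2406, 0.2291]
eef_rot: [0.219, 0.976, -0.0, -0.002]
contact_force: [1.3, 1.6, -1.0]
opening: 0.282
```

Call:
{"api": "carry_out", "payload": {"motion": [-1.4,-2.9,0,0,0,0,0,0,2,0,0,0,0,0,4,0,0,0,0,0,3.5,0,0,0,0,0,2,0,0,0,0,0,0,0,0,0,0,0,0,0,0,0]}}

```text
clock: 14.05
tool_pos: [0.5188, -0.2697, 0.116]
eef_rot: [0.218, 0.976, 0.0, -0.0]
contact_force: [-1.0, -0.4, -1.7]
opening: 0.282
```

Run:
```python
from chk import *
s,r=go([.5195,-.2693,.0997])
```

```text
t 14.05 pos [ 0.5188 -0.2697  0.116 ] move cm [-0.05  0.06  1.63] level [ 0.0002 -0.0005  0.    ] q [ 0.53  0.91 -0.22  1.81  0.4   0.46  1.16] F [-1.  -0.4 -1.7] op 0.282
```

Call:
{"api": "carry_out", "payload": {"motion": [0,0,0.6,0,0,0,0,0,0.5,0,0,0,0,0,0.3,0,0,0,0,0,0.1,0,0,0,0,0,0.07,0,0,0,0,0,0,0,0,0]}}

```text
clock: 14.8
tool_pos: [0.5188, -0.2698, 0.1005]
eef_rot: [0.218, 0.976, 0.0, 0.0]
contact_force: [-1.0, 0.4, -1.2]
opening: 0.28
```

Call:
{"api": "carry_out", "payload": {"motion": [0,0,0.05,0,0,0,0,0,0,0,0,0]}}

```text
clock: 15.05
tool_pos: [0.5188, -0.2698, 0.1]
eef_rot: [0.218, 0.976, 0.0, 0.0]
contact_force: [-0.1, 0.9, -1.9]
opening: 0.284
```

Call:
{"api": "carry_out", "payload": {"motion": [0,0,0.05,0,0,0,0,0,0,0,0,0]}}

```text
clock: 15.3
tool_pos: [0.5188, -0.2698, 0.0997]
eef_rot: [0.218, 0.976, -0.0, 0.0]
contact_force: [-0.3, -0.1, 0.8]
opening: 0.282
```

Call:
{"api": "carry_out", "payload": {"motion": [0,0,0.05,0,0,0,0,0,0,0,0,0]}}

```text
clock: 15.55
tool_pos: [0.5189, -0.2698, 0.0996]
eef_rot: [0.218, 0.976, -0.0, 0.0]
contact_force: [-2.3, 0.1, 4.1]
opening: 0.281
```

The foot is on the mat with about 4 N upward, so I'll release and retreat.

Call:
{"api": "carry_out", "payload": {"motion": [0,0,-0.05,0,0,0,0,0,0,0,0,0,0,0,0,0,0,0,0,0,0,0,0,0,0,0,0,0,0,0,0,0,0,0,0,0,0,0,0,0,0,0,0,0,0,0,0,0], "hand": 8.8}}

```text
clock: 16.55
tool_pos: [0.5188, -0.2698, 0.0995]
eef_rot: [0.218, 0.976, 0.0, -0.0]
contact_force: [-0.3, 0.1, -0.6]
opening: 0.999
```

Call:
{"api": "carry_out", "payload": {"motion": [0,0,-1.5,0,0,0,0,0,-2.5,0,0,0,0,0,-4,0,0,0,0,0,-4,0,0,0,0,0,-3,0,0,0,0,0,0,0,0,0,0,0,0,0,0,0]}}

```text
clock: 17.42
tool_pos: [0.5183, -0.2698, 0.2494]
eef_rot: [0.218, 0.976, -0.0, -0.0]
contact_force: [-0.4, 1.0, -1.0]
opening: 1.001
```

Run:
```python
from chk import *
s,r=go([.5,.185,.23])
p,W,ok=wr(s,r)
n=ok&(np.hypot(W[...,0]-.519,W[...,1]+.27)<.05)
for a,b in((.069,.08),(.012,.022)):
    t=n&(W[...,2]>a)&(W[...,2]<b);print(t.sum(),W[t][:,2].mean(),cv2.minEnclosingCircle((W[t][:,:2]*1000).astype(np.float32)))
a=snapshot("scene");save(a,"end",s=1.5)
W,ok=cloud(a)
for t in["small_seater","finished_gauge","oil","mat","bezel"]:
    for d in finder.masks_of(a,t)[:2]:
        q=W[d["pixels"]&ok];print(t,round(d["p"],2),np.median(q,0).round(3))
```

```text
t 17.43 pos [ 0.5183 -0.2698  0.2494] move cm [21.02 40.37  1.95] level [-0.0002 -0.0005 -0.    ] q [ 0.59  0.71 -0.32  1.74  0.31  0.74  1.24] F [-0.4  1.  -1. ] op 1.001
594 0.07390068918807834 ((518.8383178710938, -269.9437255859375), 12.877167701721191)
962 0.018596689515909197 ((518.7724609375, -270.3094787597656), 26.76519203186035)
small_seater 0.6 [ 0.562 -0.164  0.041]
finished_gauge 0.73 [ 0.764 -0.1    0.02 ]
mat 0.62 [ 0.558 -0.216  0.004]
bezel 0.78 [0.326 0.166 0.045]
bezel 0.56 [ 0.53  -0.269  0.023]
```

View pics/end.png

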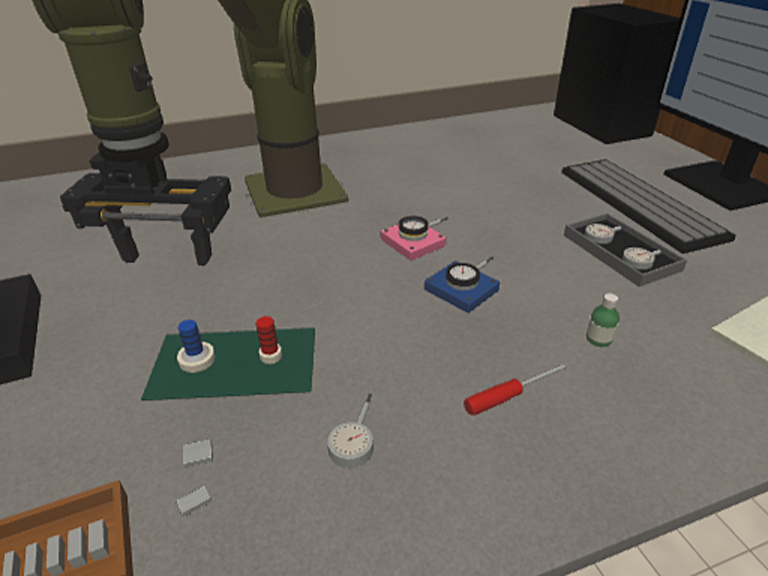

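The final picture shows the blue tool upright on the mat at (193,345), the bezel at (462,275) home, everything else in place and the gripper clear. I'll hand in.

```bash
python3 -c "
from plant import workorder
print(workorder.finish_job())"
```

```text
the job is handed in; nothing more can be done
None
```

The bezel in the blue nest is pressed fully home, and the large blue-handled tool is back standing upright on the green mat. I handed the job in at about 17.5 s. No verdict was reported.

- **Pressing:** the foot was centred on the bezel within about 2 mm. The clip gave way at about 9 N. I then followed it about 6 mm down to the stop, where the measured force reached 10 N.
- **Bezel:** its rim now measures about 40 mm high in both cameras, and the yellow band is gone. It looks level in the pictures, but my fitted slopes were noisy (up to 0.04 rad), differed between the two cameras and do not confirm the 3 degree limit.
- **Tool:** it stands within about 1 mm of where it started, upright and released, with the gripper raised about 15 cm clear.
- **Everything else:** the small tool and finished gauge measured where they were at the start. The network missed the oil bottle in the last picture and did not report the seated bezel. There the oil bottle, screwdriver and gauge blocks look unmoved by eye.

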